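# Clamp the filter door of a bench fume unit with its draw latch

### The arm

A 7-joint arm with a two-finger parallel gripper is mounted at the origin on the work surface. World frame = base frame: x ahead of the robot, y to its left, z up, the work surface at z = 0. Lengths are in mm, angles in rad, forces in N, time in s.
With the tool pointing down it reaches from about 350 to 775 mm from the base axis. Payload 3.1 kg.
Tool frame: the origin (TCP) lies at the very end of the fingers, on their centre line; the grasp point (between the pads) lies 19 mm behind it (r.grasp_offset is the distance from the TCP to the grasp point, in mm); z points along the fingers, y is the line along which they close (so a half turn about z gives the same grasp; the last joint's range is limited). The gripper opens to 85 mm and grips with 20 to 120 N. Pads are 22 mm wide; open, the fingers measure 114 mm over their backs; the gripper's body (76 mm by 85 mm) begins 54 mm behind the grasp point. The pads swing forward as they close: fully open they stand 13 mm farther back than shut.
Start: joints at [-0.042, 0.311, 0.014, 1.512, -0.004, 1.319, -0.027], TCP at [550.016, 0.032, 231.304] pointing down, gripper open.
Joint ranges: [-2.7, 2.7], [-0.3, 1.91], [-1.27, 1.3], [0.12, 2.57], [-1.44, 4.58], [0.2, 2.03], [-3.05, 3.05]. Speed limits (rad/s): [2.79, 2.79, 3.14, 3.14, 3.14, 3.14, 3.14].

### API

Orientations are given as a 3x3 rotation matrix whose columns are the frame's x, y, z axes.
In Python, from bench import r, viewer, hand_in gives the robot as it stands. The module is installed in compiled form; this text tells all that it offers.
- The arm moves only by the tool apply_moves, never from a script. Its argument "moves" is a list of rows, each an object of numbers: "x", "y", "z": the shift along the tool's x, y, z in m; "yaw": the turn about the tool's z in rad. In form: [{"x": .., "y": .., "z": .., "yaw": ..}, ...]. A call has 1 to 10 rows; each row shifts and turns the commanded pose from where the row before left it, along the tool's axes as they then stand; what a row does not reach is not made up. A row lasts 1/10 s, in which the tool goes at most 50 mm and 8.59 degrees, less where a joint would pass 70% of its speed; a pose out of reach is approached as far as the arm can. A call with a gripper value outside its range is refused whole. "grip" is the opening, from -1 (shut) to 1 (fully open), set as the call begins (left out, the last holds). The fingers move at their own pace and stop on an object; "squeeze" is the grip in N (left out, the last holds). Time passes only in rows, so rows that do not move let the fingers close. It gives the time, the measured TCP pose, the force, the opening and the grip force at its end, in the units of the state.
- r.read_state(): the state, without advancing time (a new reading comes with each control period).
- viewer.get_image(name): name is "scene" or "side" or "wrist"; returns a dict with "image" (420x560x3 uint8, blue, green, red), "depth" (420x560 float32, mm along the optical axis (not along the pixel's ray), 0 where there is no reading), "fx", "fy", "cx", "cy" (pixels), "rvec" (rotation vector, rad) and "tvec" (3), from world to camera coordinates, as OpenCV has them. Camera axes: x right, y down, z forward; pixel columns grow to the right and rows downward; lengths in mm; the calibration is good to about 2 mm. A picture is of the moment at which its call begins.
- hand_in(): hands the job in; it is judged then, once.
The state is a dict: "t": time; "qpos": joint angles; "qd": joint speeds; "effort": joint torques, N m; "tool_pos": TCP position; "eef_rot": TCP orientation; "force": force on the tool from outside, world axes, zero at the start; "ft_torque": the same for the moment, N m; "grip_width": finger opening in mm; "finger_force": force on a finger pad.
Only numpy, scipy, OpenCV 4.12 (cv2) and the standard library are available. Lean on these libraries where they do the work, as an engineer would, in place of code of your own. Each camera call takes 0.05 s, during which the arm holds its last target. There are 200 camera calls.

### The job

The filter door on the front of this solder-fume unit stands ajar on its seal: close it with the draw latch on top. Stand the lever right up, press the wire bail down until it snaps in under the nose of the keeper on the door, then throw the lever back over centre and press it down on its rubber buffer with a firm 10 to 20 newtons so that it locks. Feel your way and never push with more than 30 newtons; leave the latch clamped and let go, and do not disturb the circuit board, screwdriver, parts bin or solder spool.

Things in the scene. Friction and masses are not known exactly. Their poses are not given: they have to be found in the camera images.
- unit: Grey housing of the fume unit, fixed to the bench, 220 deep (x) x 260 wide (y) x 130 mm high, blue door on its front. Origin: centre of its underside; x points out through the door, z up. The latch lies along x on the flat top (z = 130 mm), in the middle (y = 0); the keeper is on the door's top edge.
- door_turn (a joint): Angle (rad) of the blue door, a pan 38 mm thick as high as the housing, hinged along its lower edge: 0 = shut flush. A sponge seal springs it ajar to about 0.085 (top edge 10 mm out); pushing the top edge back needs about 2.5 N per mm.
- lever_turn (a joint): Angle (rad) of the lever. 0 = handle flat, pointing away from the door; grows as the handle rises and comes over; 1.57 = upright; stop at 1.95, leaning 22 deg towards the door. Stiff: stays where it is left, needs 0.14 Nm free, up to 0.35 Nm when hooked. Dead centre is at about 0.24; it lands on its buffer somewhere between 0 and 0.19.
- bail_turn (a joint): Angle (rad) of the bail on the lever; it stays where it is left and turns with the lever. bail_turn minus lever_turn is about the bar's rise over level: 0 = bail level, pointing at the door, positive = raised.
- lever: Steel lever of the latch; it carries the bail. Origin at its pivot; the handle runs to its own -x, z is out of its upper face. Handle 26 mm wide (y), 4 mm thick (z 3 to 7 mm), ending in a red curl 11 mm thick, centre at x -66.5, z 7.5 mm. Press it home on the curl. Pushed level while low, the end jams: lift as you push.
- lever_pivot (a point): Pivot of the lever, 16 mm over the unit's top, 96 mm ahead of the unit's origin along the unit's x. The handle sweeps in the unit's x-z plane. 45 mm behind the pivot, under the lowered handle, stands the black rubber buffer (14 mm wide, nearly rigid); its height differs each time by up to 8 mm and is not measured.
- bail_bar (a point): Middle of the crossbar of the bail, a dark wire loop 4.5 mm thick: bar 47 mm long (across y), legs 52 mm long, hinged on the lever 10.5 mm from its pivot. With the lever on its 1.95 stop the bar comes down on the keeper's slope and needs 6 to 14 N of downward push over 2 to 4 mm, then snaps free under the nose. With the lever lower it does not reach.
- keeper (a point): Tip of the keeper's nose, on the steel hook on the door's top edge: 14 mm wide (y), 21 mm high, nose pointing away from the lever and sloping down outwards. Point is 10.5 mm over the door's top. Axes as the door: x out from the unit, z up. The hooked bar's centre lies 2 to 8 mm below it, within 3 mm in x.
- board: Bystander: green circuit board 90 x 130 x 15 mm lying in front of the door. Origin: centre of its underside.
- driver: Bystander: screwdriver with an orange handle, lying beside the unit on its +y side. Origin: on its axis, at the bench.
- parts_bin: Bystander: open blue parts bin 130 x 100 x 60 mm beside the unit on its -y side. Origin: centre of its underside.
- spool: Bystander: solder spool 54 mm across and 40 mm high, standing on top of the unit in the rear corner on the -y side, 65 to 90 mm from the latch's line. Origin: centre of its underside.

How it is judged (in metres and radians):
On the way, in this order (a step that is already met when the one before it is completed fails the run):
1. the bail's bar lies under the keeper's nose while the lever still stands up (z of bail_bar in the frame of keeper below -0.001 m and x of bail_bar in the frame of keeper between -0.004 and 0.004 m and value of joint lever_turn above 1.2 rad), for 0.2 s.
2. the lever, thrown over centre with the bail hooked, is pressed down on its buffer by the fingers with more than 8 N (z of bail_bar in the frame of keeper below -0.001 m and x of bail_bar in the frame of keeper between -0.004 and 0.004 m and value of joint lever_turn below 0.22 rad and contact force between the fingers and lever above 8 N), for 0.2 s.
At the end, for the whole second after the job is handed in: The lever lies down past centre (within 0.22 rad of flat), the bail's bar is still hooked under the keeper's nose (at least 1 mm below it, within 4 mm in x), the door is drawn shut to within 0.02 rad (2.5 mm at its top edge), and nothing is touched (z of bail_bar in the frame of keeper below -0.001 m and x of bail_bar in the frame of keeper between -0.004 and 0.004 m and value of joint lever_turn below 0.22 rad and value of joint door_turn below 0.02 rad).
It fails at once if the fingers press on the unit or its latch with more than 30 N (contact force between the fingers and unit above 30 N).
It fails at once if the circuit board is shifted by more than 15 mm (distance of board from where it was at the start of the episode above 0.015 m).
It fails at once if the screwdriver is shifted by more than 15 mm (distance of driver from where it was at the start of the episode above 0.015 m).
It fails at once if the parts bin is shifted by more than 15 mm (distance of parts_bin from where it was at the start of the episode above 0.015 m).
It fails at once if the solder spool is shifted by more than 15 mm (distance of spool from where it was at the start of the episode above 0.015 m).
It also fails if it takes over 70 s, if anything falls off the work surface, if the arm or the gripper's body presses on something with over 40 N, if the wrist force passes 120 N, or if a joint passes its speed limit or range.

## Working session

There is one attempt and no reset: what is moved stays moved. The work goes in short steps, Python scripts to look and compute and a tool call to move; the robot and the scene stay as the last step left them, time stands still between calls to the robot, and variables do not carry over. Pictures are saved under pics/ and viewed, at most 10 in all, crops included, and the job is handed in when it is done.

Besides the shell and the picture viewer there is one more tool, called after "Emit:" as name(argument=value, ...) on one line, values as JSON. apply_moves: Moves the arm, as the interface text tells. Its arguments: {"type":"object","properties":{"moves":{"type":"array","items":{"type":"object","properties":{"x":{"type":"number"},"y":{"type":"number"},"z":{"type":"number"},"yaw":{"type":"number"}}}},"grip":{"type":"number"},"squeeze":{"type":"number"}},"required":["moves"]}

```bash
mkdir -p pics; cat > h.py <<'E'
import numpy as np, cv2
from bench import r, viewer
def get(n):
    d=viewer.get_image(n); R=cv2.Rodrigues(np.array(d['rvec'],float))[0]; d['R']=R; d['t']=np.array(d['tvec'],float).ravel(); return d
def pts(d):
    z=d['depth'].astype(float); v,u=np.mgrid[:z.shape[0],:z.shape[1]]
    c=np.stack([(u-d['cx'])/d['fx']*z,(v-d['cy'])/d['fy']*z,z],-1)
    return (c-d['t'])@d['R']
def proj(d,P):
    c=np.atleast_2d(P)@d['R'].T+d['t']; return np.c_[c[:,0]/c[:,2]*d['fx']+d['cx'],c[:,1]/c[:,2]*d['fy']+d['cy']]
E
python3 - <<'E'
from h import *
a=[get(n) for n in('scene','side','wrist')]
for n,d in zip('abc',a):
    cv2.imwrite(f'pics/{n}.png',d['image']); print(n,d['fx'],-d['R'].T@d['t'],d['R'][2])
s=r.read_state(); print(s['eef_rot'],s['tool_pos'],s['force'],s['t'])
E
```

```text
a 423.7918441645768 [1280.69739094  302.95172941  728.66619123] [-0.74279426 -0.27667711 -0.60967735]
b 483.44224878021924 [ 241.09410558 -644.18006231  832.04699725] [ 0.29186178  0.64049478 -0.71034015]
c 316.8648431501858 [549.04733758  76.19256832 372.34414751] [-0.00203238 -0.2964941  -0.95503252]
[[-1.28691914e-04  9.99998302e-01 -1.83812821e-03]
 [ 9.99999990e-01  1.28573411e-04 -6.45876999e-05]
 [-6.43512558e-05 -1.83813650e-03 -9.99998309e-01]] [5.49438927e+02 2.89238052e-02 2.30465028e+02] [-0.17905334 -0.63517472 -0.18144453] 0.15
```

View pics/a.png

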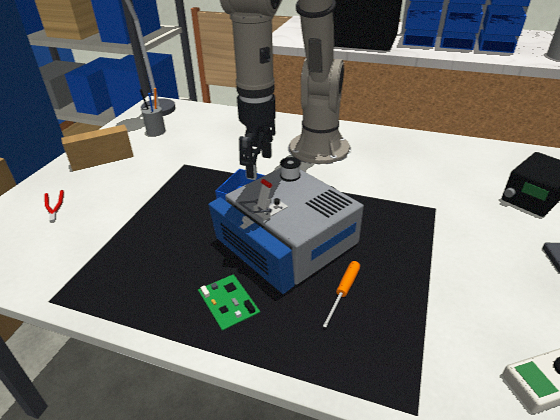

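View pics/b.png

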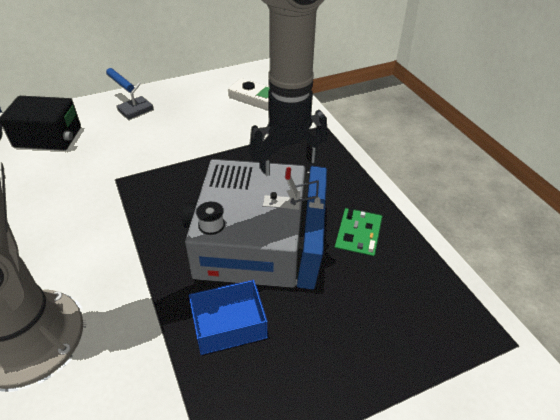

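View pics/c.png

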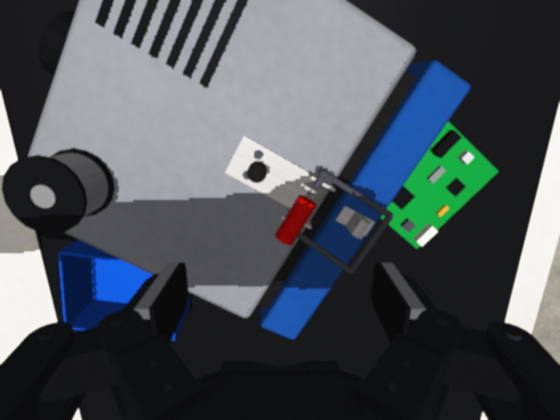

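```bash
python3 - <<'E'
from h import *
d=get('wrist'); s=get('side'); c=get('scene')
for n,q in (('w',d),('s',s),('c',c)):
    P=pts(q); hsv=cv2.cvtColor(q['image'],cv2.COLOR_BGR2HSV); H,S,V=[hsv[...,i].astype(int) for i in range(3)]
    gx=(P[...,0]>380)&(P[...,0]<800)&(abs(P[...,1])<250)
    m=gx&(abs(P[...,2]-130)<5)&(S<60)&(V>40)&(q['depth']>0)
    k=cv2.morphologyEx(m.astype(np.uint8),cv2.MORPH_OPEN,np.ones((5,5)))
    p=P[k>0]; print(n,'top',len(p),np.median(p[:,2]),cv2.minAreaRect(p[:,:2].astype(np.float32)))
    m=gx&(abs(P[...,2]-130)<6)&(H>100)&(H<125)&(S>120); p=P[m]; print(' door',len(p),p.mean(0),cv2.minAreaRect(p[:,:2].astype(np.float32)))
    m=gx&((H<8)|(H>172))&(S>150)&(P[...,2]>132)
    p=P[m]; print(' red',len(p),p.mean(0),p.min(0),p.max(0),np.argwhere(m).mean(0)[::-1])
E
```

```text
w top 72070 129.5017518681529 ((500.0846252441406, 50.95155334472656), (258.40655517578125, 245.4912567138672), 60.042930603027344)
 door 12290 [616.44600437   4.92749067 127.42400275] ((538.7129516601562, 29.030014038085938), (258.8663024902344, 201.27403259277344), 60.22777557373047)
 red 952 [556.87494268  19.71704209 215.28494054] [546.88867153   5.56366713 206.13809342] [567.52999285  76.19371001 372.48545001] [294.87920168 220.0157563 ]
s top 6167 128.32981454679705 ((488.0099182128906, 54.659027099609375), (260.4547119140625, 216.9045867919922), 60.52397155761719)
 door 1205 [599.84591602 -30.1928719  126.44766621] ((609.7750244140625, -14.984329223632812), (260.1541442871094, 37.494441986083984), 60.4820556640625)
 red 42 [556.42911506  11.89805394 213.09992812] [549.18049433   2.59618608 206.15386944] [565.27996515  25.24736412 216.57542901] [287.76190476 173.16666667]
c top 4140 130.46930913691517 ((492.7135925292969, 57.20452880859375), (257.34112548828125, 220.28155517578125), 60.31833267211914)
 door 1219 [619.53356284  -2.08211073 128.2166634 ] ((533.6622924804688, 32.26020812988281), (261.3888854980469, 222.23397827148438), 60.21869659423828)
 red 53 [560.43435644  17.66631072 212.67437015] [433.18946206 -37.56010951 132.50287231] [571.77873747  30.11814902 217.92500083] [265.9245283  182.90566038]
```

```bash
cat >> h.py <<'E'
A=np.radians(-29.7); RU=np.array([[np.cos(A),-np.sin(A),0],[np.sin(A),np.cos(A),0],[0,0,1]])
U0=np.array([490.,56,0])
def U(P): return (P-U0)@RU
def W(p): return U0+np.asarray(p,float)@RU.T
E
python3 - <<'E'
from h import *
from scipy import ndimage
for n in('wrist','side','scene'):
    q=get(n); P=U(pts(q)); hsv=cv2.cvtColor(q['image'],cv2.COLOR_BGR2HSV); H,S,V=[hsv[...,i].astype(int) for i in range(3)]
    x,y,z=P[...,0],P[...,1],P[...,2]; ok=q['depth']>0
    def st(l,m):
        p=P[m]; print(n,l,len(p),*( [np.percentile(p,[2,50,98],axis=0).round(1).tolist()] if len(p) else []))
    st('top',ok&(abs(z-130)<4)&(S<50)&(x>-140)&(x<115)&(abs(y)<140))
    st('door',ok&(abs(z-129)<5)&(H>100)&(H<125)&(S>120)&(x>100)&(x<170)&(abs(y)<140))
    st('red',ok&((H<8)|(H>172))&(S>150)&(z>180)&(z<240)&(abs(y)<30))
    st('keeper',ok&(abs(y)<12)&(x>112)&(x<170)&(z>134)&(z<146))
    m=ok&(abs(y)<40)&(x>110)&(x<180)&(z>148)&(z<230)&(S<110); st('bailhi',m)
    if n=='wrist':
        im=q['image'][130:290,200:420]; cv2.imwrite('pics/d.png',cv2.resize(im,None,fx=3.5,fy=3.5,interpolation=cv2.INTER_CUBIC))
        for a in range(100,185,6):
            mm=m&(x>=a)&(x<a+6)
            if mm.sum()>5: print(a,mm.sum(),P[mm].mean(0).round(1),y[mm].min().round(),y[mm].max().round())
    if n=='side': cv2.imwrite('pics/e.png',cv2.resize(q['image'][150:220,250:345],None,fx=8,fy=8,interpolation=cv2.INTER_CUBIC))
E
```

```text
wrist top 76214 [[-103.6, -116.9, 127.9], [8.0, 13.1, 129.5], [100.6, 118.8, 131.8]]
wrist door 12201 [[119.1, -120.6, 124.9], [135.3, 35.6, 127.5], [154.4, 125.6, 129.4]]
wrist red 944 [[71.8, -11.8, 210.1], [76.1, 1.6, 215.0], [81.5, 13.4, 216.7]]
wrist keeper 200 [[133.3, -6.4, 134.6], [134.4, 1.7, 142.0], [143.4, 7.4, 145.9]]
wrist bailhi 959 [[111.0, -24.1, 148.6], [135.2, 1.6, 175.2], [139.1, 25.7, 178.0]]
106 37 [110.9   2.8 166. ] -24.0 26.0
112 104 [114.9   2.7 167.7] -25.0 26.0
118 103 [120.9   2.9 170.2] -24.0 26.0
124 111 [127.    1.5 172.8] -24.0 26.0
130 262 [134.5   0.6 175.7] -25.0 26.0
136 342 [137.5   0.6 173.9] -25.0 26.0
side top 7227 [[-104.4, -127.8, 126.2], [3.4, -18.7, 128.4], [103.1, 118.0, 131.5]]
side door 1244 [[121.3, -128.4, 124.2], [137.7, -36.7, 126.4], [156.3, 120.0, 129.5]]
side red 42 [[76.2, -16.3, 207.6], [79.5, -7.5, 213.9], [82.9, 10.2, 215.5]]
side keeper 34 [[135.4, -10.0, 134.5], [141.6, -6.5, 140.1], [146.1, 5.9, 145.8]]
side bailhi 88 [[111.1, -27.3, 149.0], [130.7, -7.3, 171.5], [140.7, 23.9, 177.3]]
scene top 4953 [[-101.1, -117.7, 127.2], [10.0, 35.1, 130.5], [108.1, 127.6, 133.1]]
scene door 1209 [[124.0, -121.1, 124.5], [143.5, 30.3, 128.2], [159.7, 128.5, 131.1]]
scene red 52 [[74.7, -9.7, 208.3], [82.5, 5.0, 214.7], [86.2, 13.8, 218.3]]
scene keeper 29 [[137.7, -5.7, 134.5], [145.8, 6.5, 142.0], [148.9, 9.0, 145.5]]
scene bailhi 87 [[112.7, -24.4, 148.6], [139.2, 2.4, 173.8], [143.5, 27.1, 179.4]]
```

View pics/d.png

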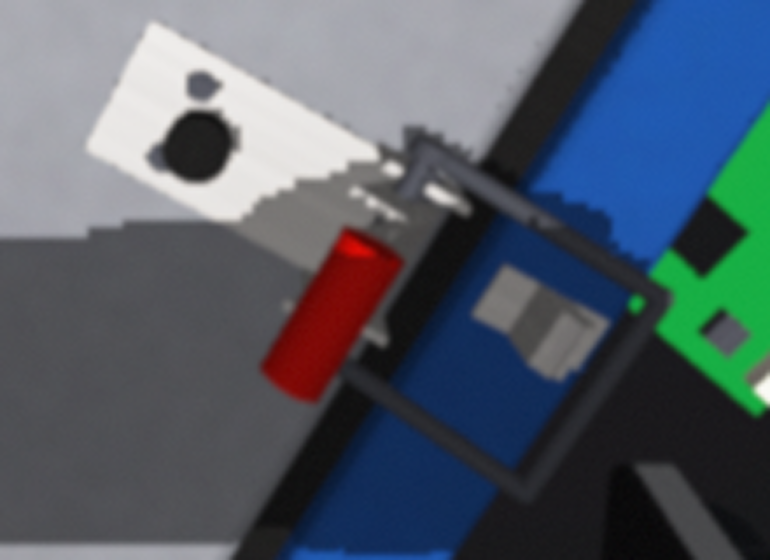

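View pics/e.png

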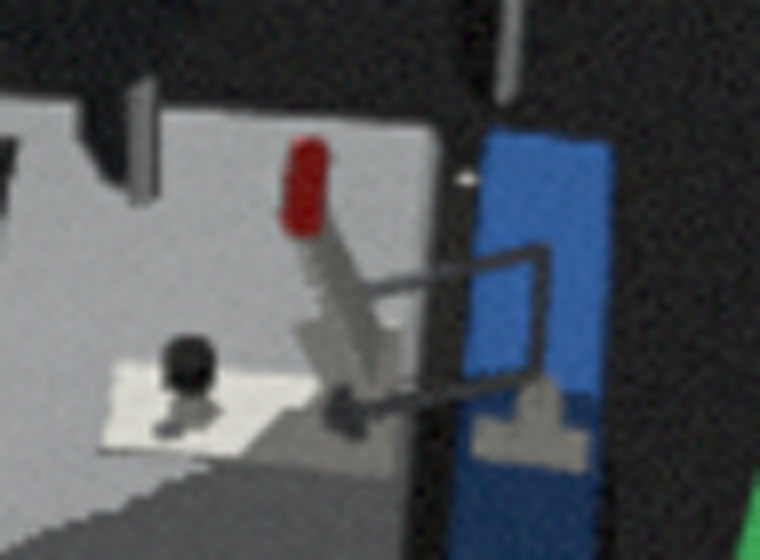

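Emit:
apply_moves(moves=[{"z": -0.02,"yaw": 0.13},{"z": -0.02,"yaw": 0.13},{"yaw": 0.13},{"yaw": 0.128},{"x": 0.02,"y": -0.02},{"y": -0.02},{},{}], grip=-1)

```text
schema error: expected keys x, y, z, yaw
```

```bash
cat > st.py <<'E'
from h import *
s=r.read_state(); print(s['t'],'U',U(np.array(s['tool_pos'])).round(1),'F',(np.array(s['force'])@RU).round(2),s['grip_width'],(RU.T@s['eef_rot']).round(3).tolist())
E
python3 st.py
```

```text
0.45 U [ 79.8 -18.9 231.2] F [-0.14 -0.06 -0.62] 85.32746629898939 [[-0.496, 0.869, -0.0], [0.869, 0.496, -0.0], [-0.0, -0.0, -1.0]]
```

All keys needed.

Emit:
apply_moves(moves=[{"x": 0,"y": 0,"z": -0.02,"yaw": 0.13},{"x": 0,"y": 0,"z": -0.02,"yaw": 0.13},{"x": 0,"y": 0,"z": 0,"yaw": 0.13},{"x": 0,"y": 0,"z": 0,"yaw": 0.128},{"x": 0.02,"y": -0.02,"z": 0,"yaw": 0},{"x": 0,"y": -0.02,"z": 0,"yaw": 0},{"x": 0,"y": 0,"z": 0,"yaw": 0},{"x": 0,"y": 0,"z": 0,"yaw": 0}], grip=-1)

```text
t: 1.25
tool_pos: [525.4, 36.9, 271.6]
eef_rot: [[0.495, 0.869, 0.001], [0.869, -0.495, -0.001], [-0.0, 0.001, -1.0]]
force: [0.6, 0.2, -0.8]
grip_width: -0.2
finger_force: 0.0
```

```bash
python3 st.py
```

```text
1.25 U [ 40.2   0.9 271.6] F [ 0.37  0.46 -0.77] -0.18904944814429123 [[-0.001, 1.0, 0.001], [1.0, 0.001, -0.0], [-0.0, 0.001, -1.0]]
```

Emit:
apply_moves(moves=[{"x": 0,"y": 0,"z": 0.03,"yaw": 0},{"x": 0,"y": 0,"z": 0.03,"yaw": 0},{"x": 0,"y": 0,"z": 0.022,"yaw": 0},{"x": 0,"y": 0.004,"z": 0,"yaw": 0},{"x": 0,"y": 0.004,"z": 0,"yaw": 0},{"x": 0,"y": 0.004,"z": 0,"yaw": 0},{"x": 0,"y": 0.003,"z": 0,"yaw": 0},{"x": 0,"y": 0.003,"z": 0,"yaw": 0},{"x": 0,"y": 0.003,"z": 0,"yaw": 0},{"x": 0,"y": 0.003,"z": 0,"yaw": 0}])

```text
t: 2.25
tool_pos: [545.7, 26.1, 189.7]
eef_rot: [[0.494, 0.869, -0.001], [0.869, -0.494, 0.001], [0.001, -0.001, -1.0]]
force: [-1.9, 0.9, 2.1]
grip_width: -0.1
finger_force: 1.4
```

```bash
python3 st.py
```

```text
2.25 U [ 63.2   1.6 189.7] F [-2.05 -0.16  2.12] -0.1323628859951499 [[-0.001, 1.0, -0.001], [1.0, 0.001, 0.001], [0.001, -0.001, -1.0]]
```

Emit:
apply_moves(moves=[{"x": 0,"y": 0.003,"z": 0,"yaw": 0},{"x": 0,"y": 0.003,"z": 0,"yaw": 0},{"x": 0,"y": 0.003,"z": 0,"yaw": 0},{"x": 0,"y": 0.003,"z": 0,"yaw": 0},{"x": 0,"y": 0.003,"z": 0,"yaw": 0},{"x": 0,"y": 0.003,"z": 0,"yaw": 0},{"x": 0,"y": 0.003,"z": 0,"yaw": 0},{"x": 0,"y": 0.003,"z": 0,"yaw": 0}])

```text
t: 3.05
tool_pos: [566.9, 13.5, 188.9]
eef_rot: [[0.495, 0.869, -0.001], [0.869, -0.495, 0.0], [-0.0, -0.001, -1.0]]
force: [-1.6, 1.2, 0.4]
grip_width: 0.1
finger_force: 1.0
```

```bash
python3 st.py
```

```text
3.05 U [ 87.9   1.1 188.9] F [-1.98  0.28  0.42] 0.13893658831947542 [[-0.0, 1.0, -0.001], [1.0, 0.0, -0.0], [-0.0, -0.001, -1.0]]
```

Emit:
apply_moves(moves=[{"x": 0,"y": 0.003,"z": 0,"yaw": 0},{"x": 0,"y": 0.003,"z": 0,"yaw": 0},{"x": 0,"y": 0.002,"z": 0,"yaw": 0},{"x": 0,"y": 0.002,"z": 0,"yaw": 0},{"x": 0,"y": 0.001,"z": 0,"yaw": 0}])

```text
t: 3.55
tool_pos: [576.4, 7.6, 189.1]
eef_rot: [[0.495, 0.869, -0.001], [0.869, -0.495, -0.0], [-0.001, -0.0, -1.0]]
force: [-1.9, 1.5, -1.1]
grip_width: -0.1
finger_force: 1.2
```

```bash
python3 st.py
```

```text
3.55 U [ 99.    0.7 189.1] F [-2.39  0.35 -1.07] -0.057841796087647904 [[-0.0, 1.0, -0.0], [1.0, 0.0, -0.001], [-0.001, -0.0, -1.0]]
```

Emit:
apply_moves(moves=[{"x": 0,"y": 0.001,"z": 0,"yaw": 0},{"x": 0,"y": 0.001,"z": 0,"yaw": 0},{"x": 0,"y": 0.001,"z": 0,"yaw": 0},{"x": 0,"y": 0.001,"z": 0,"yaw": 0}])

```text
t: 3.95
tool_pos: [579.8, 6.0, 189.3]
eef_rot: [[0.495, 0.869, -0.0], [0.869, -0.495, -0.0], [-0.0, -0.0, -1.0]]
force: [-2.6, 1.5, -0.9]
grip_width: 0.0
finger_force: 1.2
```

```bash
python3 st.py
```

```text
3.95 U [102.8   1.1 189.3] F [-2.98 -0.01 -0.89] 0.03519682366462091 [[-0.0, 1.0, -0.0], [1.0, 0.0, -0.0], [-0.0, -0.0, -1.0]]
```

Emit:
apply_moves(moves=[{"x": 0,"y": 0.001,"z": 0,"yaw": 0},{"x": 0,"y": 0.001,"z": 0,"yaw": 0},{"x": 0,"y": 0.001,"z": 0,"yaw": 0}])

```text
t: 4.25
tool_pos: [582.4, 4.7, 189.3]
eef_rot: [[0.495, 0.869, -0.0], [0.869, -0.495, 0.0], [0.0, -0.001, -1.0]]
force: [-4.6, 3.1, 0.1]
grip_width: 0.0
finger_force: 2.3
```

```bash
python3 st.py; python3 - <<'E'
from h import *
q=get('side'); cv2.imwrite('pics/f.png',cv2.resize(q['image'][130:220,240:360],None,fx=6,fy=6,interpolation=cv2.INTER_CUBIC))
for n in('scene','side'):
    q=get(n); P=U(pts(q)); hsv=cv2.cvtColor(q['image'],cv2.COLOR_BGR2HSV); H,S,V=[hsv[...,i].astype(int) for i in range(3)]
    m=(q['depth']>0)&((H<8)|(H>172))&(S>150)&(P[...,2]>150)&(P[...,2]<240)&(abs(P[...,1])<30)
    print(n,m.sum(),np.percentile(P[m],[2,50,98],axis=0).round(1).tolist())
E
```

```text
4.25 U [105.7   1.2 189.3] F [-5.55  0.41  0.14] 0.02607187216759804 [[-0.0, 1.0, -0.001], [1.0, 0.0, 0.0], [0.0, -0.001, -1.0]]
scene 55 [[116.8, -9.5, 200.8], [129.0, 6.7, 209.7], [134.0, 15.0, 211.8]]
side 49 [[121.9, -15.0, 202.3], [126.1, -6.7, 207.3], [130.2, 9.7, 209.9]]
```

View pics/f.png

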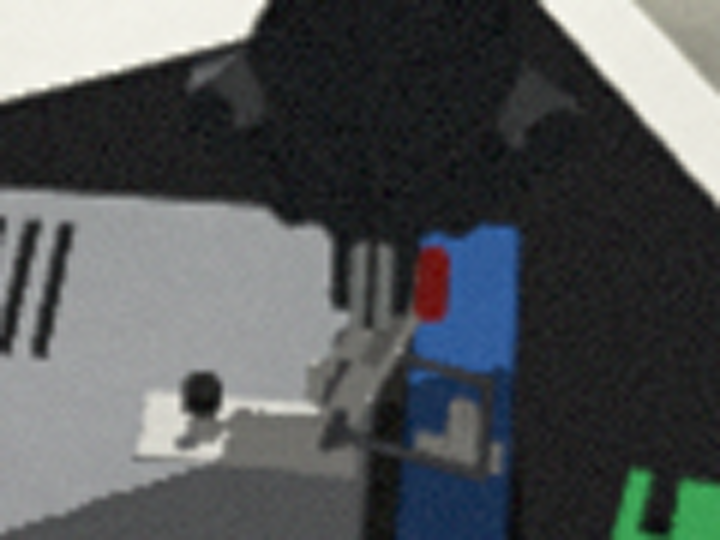

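Emit:
apply_moves(moves=[{"x": 0,"y": 0.001,"z": 0,"yaw": 0},{"x": 0,"y": 0.0,"z": 0,"yaw": 0}])

```text
t: 4.6
tool_pos: [582.4, 4.7, 189.3]
eef_rot: [[0.495, 0.869, -0.002], [0.869, -0.495, 0.001], [-0.0, -0.002, -1.0]]
force: [-4.7, 2.5, 0.9]
grip_width: 0.1
finger_force: 2.9
```

```bash
python3 st.py
```

```text
4.6 U [105.7   1.2 189.3] F [-5.38 -0.14  0.9 ] 0.05194896351782344 [[-0.001, 1.0, -0.002], [1.0, 0.001, -0.0], [-0.0, -0.002, -1.0]]
```

Emit:
apply_moves(moves=[{"x": 0,"y": 0.001,"z": 0,"yaw": 0},{"x": 0,"y": 0.001,"z": 0,"yaw": 0},{"x": 0,"y": 0.001,"z": 0,"yaw": 0},{"x": 0,"y": 0.0,"z": 0,"yaw": 0}])

```text
t: 5.0
tool_pos: [582.6, 4.7, 189.3]
eef_rot: [[0.494, 0.87, -0.008], [0.87, -0.494, 0.003], [-0.001, -0.008, -1.0]]
force: [-10.6, 3.3, 5.4]
grip_width: 0.2
finger_force: 6.0
```

```bash
python3 st.py
```

```text
5.0 U [105.9   1.3 189.3] F [-10.82  -2.34   5.39] 0.20388332396416478 [[-0.002, 1.0, -0.008], [1.0, 0.002, -0.001], [-0.001, -0.008, -1.0]]
```

Emit:
apply_moves(moves=[{"x": 0,"y": -0.005,"z": 0,"yaw": 0},{"x": 0,"y": -0.02,"z": 0,"yaw": 0},{"x": 0,"y": -0.01,"z": -0.03,"yaw": 0},{"x": 0,"y": 0,"z": -0.035,"yaw": 0},{"x": -0.01,"y": 0.03,"z": 0,"yaw": 0},{"x": -0.01,"y": 0.03,"z": 0,"yaw": 0},{"x": 0,"y": 0.02,"z": 0,"yaw": 0},{"x": 0,"y": 0,"z": 0,"yaw": 0}])

```text
t: 5.8
tool_pos: [618.2, -41.6, 254.5]
eef_rot: [[0.5, 0.866, 0.005], [0.866, -0.5, -0.004], [-0.001, 0.007, -1.0]]
force: [-0.4, -0.7, -0.2]
grip_width: -0.0
finger_force: 0.0
```

```bash
python3 st.py; python3 - <<'E'
from h import *
q=get('wrist'); P=U(pts(q)); x,y,z=P[...,0],P[...,1],P[...,2]
g=proj(q,W([145,0,140]))[0].astype(int); print(g)
im=q['image'][max(0,g[1]-110):g[1]+110,max(0,g[0]-140):g[0]+140]; cv2.imwrite('pics/g.png',cv2.resize(im,None,fx=2.7,fy=2.7,interpolation=cv2.INTER_CUBIC))
for lab,m0 in (('mid',abs(y)<6),('end',(abs(y)>12)&(abs(y)<22)),('legs',(abs(y)>22)&(abs(y)<28))):
  for a in range(112,166,3):
    m=m0&(x>=a)&(x<a+3)&(z>120)&(z<160)&(q['depth']>0)
    if m.sum()>3: print(lab,a,m.sum(),np.percentile(z[m],[5,50,95]).round(1))
m=(abs(y)<30)&(x>100)&(x<150)&(z>185)&(z<230); print(P[m].max(0),np.median(P[m],0))
hsv=cv2.cvtColor(q['image'],cv2.COLOR_BGR2HSV); H,S=hsv[...,0],hsv[...,1]
m=(q['depth']>0)&((H<8)|(H>172))&(S>150)&(z>150)&(z<240)&(abs(y)<30)
print('red',m.sum(),np.percentile(P[m],[2,50,98],axis=0).round(1).tolist())
E
```

```text
5.8 U [159.7 -21.2 254.5] F [ 0.   -0.83 -0.23] -0.023245767410967993 [[0.005, 1.0, 0.006], [1.0, -0.005, -0.001], [-0.001, 0.007, -1.0]]
[261 177]
mid 112 4 [120.3 120.5 120.7]
mid 115 4 [120.1 120.2 120.4]
mid 118 32 [124.8 127.2 128.2]
mid 121 42 [127.6 128.9 130.8]
mid 124 50 [128.3 129.8 130.9]
mid 127 48 [128.8 129.8 130.7]
mid 130 43 [128.5 129.2 130.2]
mid 133 31 [144.9 146.5 147.4]
mid 136 52 [145.8 147.4 148.8]
mid 139 60 [145.1 146.8 149. ]
mid 142 58 [140.4 143.5 146.7]
mid 145 52 [141.7 142.9 144. ]
mid 148 62 [127.  128.3 143.2]
mid 151 41 [125.4 127.1 128.6]
mid 154 41 [123.9 125.1 126.6]
end 112 4 [120.1 120.2 120.3]
end 115 4 [120.1 120.5 120.6]
end 118 37 [126.4 127.4 128.7]
end 121 63 [127.5 128.6 148.9]
end 124 87 [127.5 128.6 148.6]
end 127 77 [127.2 128.3 147.3]
end 130 73 [126.9 128.  145.7]
end 133 81 [126.7 127.8 144.8]
end 136 70 [126.5 127.7 145.2]
end 139 88 [126.1 127.3 143.9]
end 142 52 [126.3 127.4 143.3]
end 145 96 [141.9 143.  144.3]
end 148 93 [125.6 126.9 143.2]
end 151 76 [124.9 126.1 127.1]
end 154 75 [122.2 124.9 126.3]
legs 112 31 [120.2 152.4 154.1]
legs 115 28 [120.4 151.3 152.6]
legs 118 48 [125.5 149.1 151.4]
legs 121 62 [127.6 129.2 150.8]
legs 124 67 [127.6 147.4 150.6]
legs 127 64 [127.6 147.4 149.5]
legs 130 72 [127.1 145.5 148.1]
legs 133 58 [127.  145.1 147.6]
legs 136 61 [126.8 144.3 146.5]
legs 139 61 [126.7 143.8 145.9]
legs 142 52 [125.9 143.2 145.4]
legs 145 51 [126.3 142.4 144. ]
legs 148 52 [125.4 126.5 142.4]
legs 151 55 [125.2 126.3 127.1]
legs 154 42 [122.2 124.7 126.5]
[130.56414075  13.83434381 212.55593288] [124.47807662   2.0866667  208.47064131]
red 744 [[120.3, -11.8, 203.4], [125.8, 1.6, 209.1], [130.3, 13.5, 210.7]]
```

View pics/g.png

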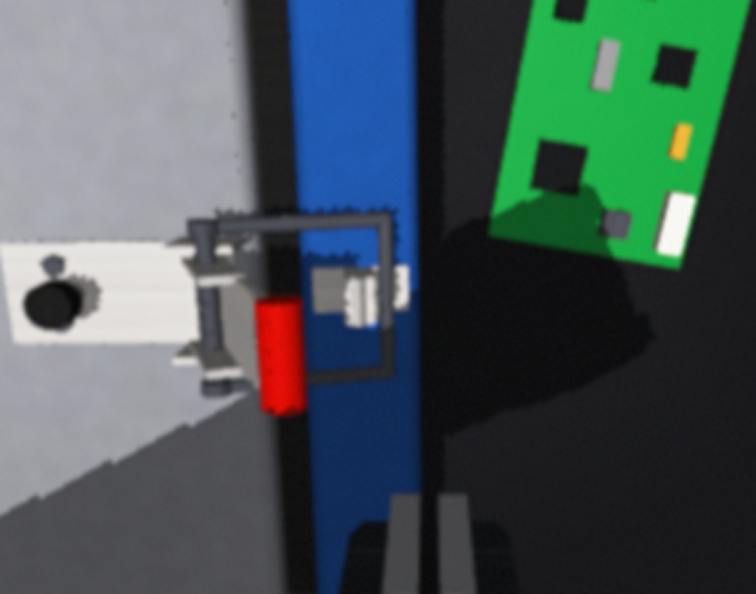

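Emit:
apply_moves(moves=[{"x": 0.02,"y": -0.005,"z": 0,"yaw": 0},{"x": 0.021,"y": -0.005,"z": 0,"yaw": 0},{"x": 0,"y": 0,"z": 0.03,"yaw": 0},{"x": 0,"y": 0,"z": 0.03,"yaw": 0},{"x": 0,"y": 0,"z": 0.03,"yaw": 0},{"x": 0,"y": 0,"z": 0.01,"yaw": 0},{"x": 0,"y": 0,"z": 0,"yaw": 0}])

```text
t: 6.55
tool_pos: [627.8, 5.9, 156.7]
eef_rot: [[0.493, 0.87, 0.004], [0.87, -0.493, 0.003], [0.004, 0.003, -1.0]]
force: [-1.1, 2.6, 2.2]
grip_width: -0.2
finger_force: 0.0
```

```bash
python3 st.py
```

```text
6.55 U [144.5  24.8 156.7] F [-2.19  1.72  2.15] -0.24846565572000645 [[-0.002, 1.0, 0.003], [1.0, 0.002, 0.004], [0.004, 0.003, -1.0]]
```

Emit:
apply_moves(moves=[{"x": -0.004,"y": 0.004,"z": 0,"yaw": 0},{"x": 0,"y": 0,"z": 0.005,"yaw": 0},{"x": 0,"y": 0,"z": 0,"yaw": 0}])

```text
t: 6.85
tool_pos: [627.5, 7.2, 151.4]
eef_rot: [[0.489, 0.872, -0.0], [0.872, -0.489, 0.011], [0.01, -0.006, -1.0]]
force: [-3.9, 10.2, 6.6]
grip_width: -0.3
finger_force: 0.0
```

```bash
python3 st.py
```

```text
6.85 U [143.6  25.8 151.4] F [-8.45  6.89  6.64] -0.25476147429363954 [[-0.007, 1.0, -0.006], [1.0, 0.007, 0.01], [0.01, -0.006, -1.0]]
```

```bash
python3 - <<'E'
from h import *
q=get('side'); a=cv2.resize(q['image'][110:215,240:345],(400,400),interpolation=cv2.INTER_CUBIC)
q=get('scene'); b=cv2.resize(q['image'][120:250,200:330],(400,400),interpolation=cv2.INTER_CUBIC)
cv2.imwrite('pics/i.png',np.hstack([a,b]))
s=r.read_state();print(s['qpos'],s['ft_torque'])
E
```

```text
[-0.08890117  0.51900687  0.08629537  1.40601757 -0.05714252  1.21829773
 -0.5054473 ] [ 1.67240355  0.82316611 -0.26931501]
```

View pics/i.png

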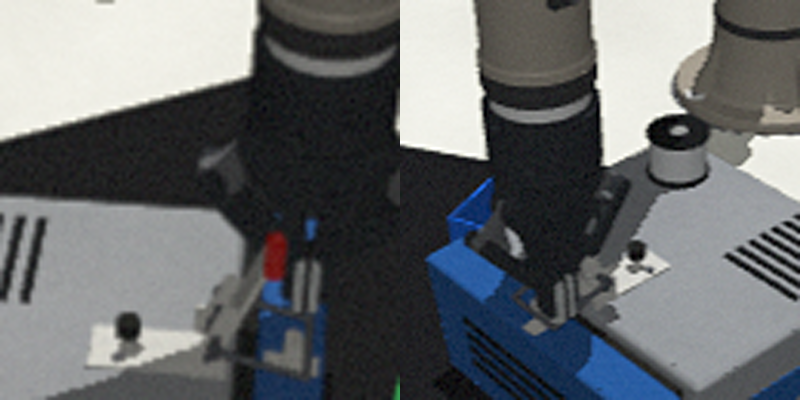

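Emit:
apply_moves(moves=[{"x": 0.004,"y": 0,"z": -0.005,"yaw": 0},{"x": 0.004,"y": 0,"z": -0.005,"yaw": 0},{"x": 0,"y": 0,"z": 0,"yaw": 0},{"x": 0,"y": 0,"z": 0,"yaw": 0}])

```text
t: 7.35
tool_pos: [633.4, 5.1, 160.4]
eef_rot: [[0.495, 0.869, 0.003], [0.869, -0.495, 0.0], [0.002, 0.003, -1.0]]
force: [0.3, 0.8, 0.6]
grip_width: -0.2
finger_force: 0.0
```

```bash
python3 st.py; cat > lo.py <<'E'
from h import *
for n in('scene','side','wrist'):
    q=get(n); P=U(pts(q)); hsv=cv2.cvtColor(q['image'],cv2.COLOR_BGR2HSV); H,S,V=[hsv[...,i].astype(int) for i in range(3)]
    x,y,z=[P[...,i] for i in range(3)]; ok=q['depth']>0
    m=ok&((H<8)|(H>172))&(S>150)&(z>140)&(z<240)&(abs(y)<30)
    if m.sum(): print(n,'red',m.sum(),np.percentile(P[m],[2,50,98],axis=0).round(1).tolist())
    m=ok&(S<90)&(V<110)&(abs(y)<30)&(abs(y)>9)&(x>130)&(x<165)&(z>131)&(z<155)
    if m.sum(): print(n,'bar?',m.sum(),np.percentile(P[m],[2,50,98],axis=0).round(1).tolist())
E
python3 lo.py
```

```text
7.35 U [149.7  26.9 160.4] F [-0.17  0.84  0.57] -0.18496190842012267 [[-0.0, 1.0, 0.003], [1.0, 0.0, 0.002], [0.002, 0.003, -1.0]]
scene bar? 44 [[130.7, -23.3, 141.7], [147.4, 18.4, 144.4], [151.9, 26.9, 149.6]]
side red 48 [[122.4, -14.5, 201.3], [126.5, -5.2, 207.4], [130.2, 12.4, 210.6]]
side bar? 54 [[130.3, -27.3, 139.4], [145.5, -14.3, 142.8], [150.6, 23.1, 147.2]]
wrist bar? 127 [[130.2, 23.1, 143.3], [134.9, 25.1, 146.0], [140.8, 26.6, 148.1]]
```

Emit:
apply_moves(moves=[{"x": 0,"y": 0.003,"z": 0,"yaw": 0},{"x": -0.003,"y": 0,"z": 0,"yaw": 0},{"x": -0.003,"y": 0,"z": 0,"yaw": 0},{"x": 0,"y": 0,"z": 0.007,"yaw": 0},{"x": 0,"y": 0,"z": 0,"yaw": 0}])

```text
t: 8.0
tool_pos: [634.7, 4.3, 152.5]
eef_rot: [[0.492, 0.871, 0.006], [0.871, -0.492, 0.008], [0.01, 0.002, -1.0]]
force: [5.9, 9.6, -2.3]
grip_width: 0.2
finger_force: 0.0
```

```bash
python3 st.py
```

```text
8.0 U [151.3  26.8 152.5] F [ 0.36 11.29 -2.28] 0.18487865475414247 [[-0.004, 1.0, 0.002], [1.0, 0.004, 0.01], [0.01, 0.002, -1.0]]
```

Emit:
apply_moves(moves=[{"x": 0.004,"y": 0,"z": 0,"yaw": 0},{"x": 0.006,"y": 0.005,"z": -0.01,"yaw": 0},{"x": 0,"y": 0,"z": -0.03,"yaw": 0},{"x": 0,"y": 0,"z": -0.035,"yaw": 0},{"x": 0,"y": 0,"z": 0,"yaw": 0.14},{"x": 0,"y": 0,"z": 0,"yaw": 0.14},{"x": 0,"y": 0,"z": 0,"yaw": 0.14},{"x": 0,"y": 0,"z": 0,"yaw": 0.14},{"x": 0,"y": 0,"z": 0,"yaw": 0.14},{"x": 0,"y": 0,"z": 0,"yaw": 0.14}])

```text
t: 9.0
tool_pos: [640.6, 2.4, 226.8]
eef_rot: [[0.979, 0.204, -0.002], [0.204, -0.979, -0.002], [-0.002, 0.002, -1.0]]
force: [-0.3, -0.1, 0.6]
grip_width: -0.1
finger_force: 0.0
```

Emit:
apply_moves(moves=[{"x": 0,"y": 0,"z": 0,"yaw": 0.14},{"x": 0,"y": 0,"z": 0,"yaw": 0.14},{"x": 0,"y": 0,"z": 0,"yaw": 0.14},{"x": 0,"y": 0,"z": 0,"yaw": 0.14},{"x": 0,"y": 0,"z": 0,"yaw": 0.14},{"x": 0,"y": 0,"z": 0,"yaw": 0.031},{"x": 0,"y": 0,"z": 0,"yaw": 0}])

```text
t: 9.7
tool_pos: [640.8, 3.4, 227.0]
eef_rot: [[0.869, -0.495, -0.001], [-0.495, -0.869, -0.001], [-0.0, 0.002, -1.0]]
force: [-0.9, -0.8, 0.6]
grip_width: -0.2
finger_force: 0.0
```

```bash
python3 st.py; python3 lo.py
```

```text
9.7 U [157.1  29.  227. ] F [-0.41 -1.14  0.57] -0.1790337652762347 [[1.0, 0.001, -0.0], [0.001, -1.0, -0.002], [-0.0, 0.002, -1.0]]
scene red 18 [[123.2, 8.2, 198.5], [126.1, 12.3, 206.2], [131.3, 14.3, 211.3]]
scene bar? 52 [[130.2, -24.5, 141.9], [143.7, 11.7, 145.2], [151.5, 26.8, 150.3]]
side red 47 [[121.8, -15.5, 201.4], [126.1, -6.6, 207.9], [130.0, 7.5, 211.1]]
side bar? 50 [[130.2, -27.6, 138.3], [144.6, -17.1, 142.8], [150.5, 22.8, 147.8]]
wrist red 461 [[123.4, -11.5, 203.2], [128.4, -1.3, 208.1], [130.2, 8.1, 210.7]]
wrist bar? 365 [[130.7, -24.0, 142.0], [144.8, -10.3, 144.3], [148.6, 25.5, 148.4]]
```

Emit:
apply_moves(moves=[{"x": -0.005,"y": 0.008,"z": 0,"yaw": 0},{"x": 0,"y": 0,"z": 0.02,"yaw": 0},{"x": 0,"y": 0,"z": 0.03,"yaw": 0},{"x": 0,"y": 0,"z": 0.02,"yaw": 0},{"x": 0,"y": 0,"z": 0.006,"yaw": 0},{"x": 0,"y": 0,"z": 0,"yaw": 0}])

```text
t: 10.45
tool_pos: [631.9, -0.3, 150.6]
eef_rot: [[0.869, -0.495, -0.002], [-0.495, -0.869, -0.0], [-0.002, 0.001, -1.0]]
force: [-0.3, 0.3, 0.6]
grip_width: 0.0
finger_force: 0.0
```

```bash
python3 st.py
```

```text
10.45 U [151.1  21.4 150.6] F [-0.45  0.11  0.58] 0.0076564252641647765 [[1.0, 0.0, -0.002], [0.0, -1.0, -0.001], [-0.002, 0.001, -1.0]]
```

Free at (151, 21). Lower onto the bar.

Emit:
apply_moves(moves=[{"x": 0,"y": 0,"z": 0.003,"yaw": 0},{"x": 0,"y": 0,"z": 0.002,"yaw": 0},{"x": 0,"y": 0,"z": 0.002,"yaw": 0},{"x": 0,"y": 0,"z": 0,"yaw": 0}])

```text
t: 10.85
tool_pos: [633.3, -0.0, 144.7]
eef_rot: [[0.869, -0.495, 0.001], [-0.495, -0.869, -0.0], [0.001, -0.001, -1.0]]
force: [0.2, 0.6, 1.0]
grip_width: -0.3
finger_force: 0.2
```

```bash
python3 st.py
```

```text
10.85 U [152.2  22.3 144.7] F [-0.1   0.58  1.04] -0.26152274424725774 [[1.0, 0.0, 0.001], [0.0, -1.0, 0.001], [0.001, -0.001, -1.0]]
```

Emit:
apply_moves(moves=[{"x": 0,"y": 0,"z": 0.001,"yaw": 0},{"x": 0,"y": 0,"z": 0.001,"yaw": 0},{"x": 0,"y": 0,"z": 0,"yaw": 0}])

```text
t: 11.15
tool_pos: [633.4, -0.0, 143.5]
eef_rot: [[0.869, -0.495, 0.002], [-0.495, -0.869, 0.0], [0.001, -0.001, -1.0]]
force: [-1.6, 0.7, 4.2]
grip_width: -0.4
finger_force: 2.1
```

```bash
python3 st.py
```

```text
11.15 U [152.3  22.4 143.5] F [-1.72 -0.15  4.22] -0.4089621908759566 [[1.0, 0.0, 0.001], [0.0, -1.0, 0.001], [0.001, -0.001, -1.0]]
```

Contact on the bar at 143.5. Press on.

Emit:
apply_moves(moves=[{"x": 0,"y": 0,"z": 0.001,"yaw": 0},{"x": 0,"y": 0,"z": 0.001,"yaw": 0},{"x": 0,"y": 0,"z": 0,"yaw": 0}])

```text
t: 11.45
tool_pos: [633.2, 0.1, 141.3]
eef_rot: [[0.869, -0.495, 0.001], [-0.495, -0.869, 0.0], [0.001, -0.001, -1.0]]
force: [-1.3, 0.4, 1.4]
grip_width: 0.3
finger_force: 1.2
```

```bash
python3 st.py
```

```text
11.45 U [152.1  22.4 141.3] F [-1.33 -0.33  1.38] 0.2809180459586707 [[1.0, 0.0, 0.001], [0.0, -1.0, 0.001], [0.001, -0.001, -1.0]]
```

Emit:
apply_moves(moves=[{"x": 0,"y": 0,"z": 0.001,"yaw": 0},{"x": 0,"y": 0,"z": 0,"yaw": 0}])

```text
t: 11.65
tool_pos: [632.6, 0.0, 138.6]
eef_rot: [[0.869, -0.495, -0.001], [-0.495, -0.869, -0.0], [-0.001, 0.001, -1.0]]
force: [0.2, 0.3, 0.8]
grip_width: 0.0
finger_force: 0.3
```

```bash
python3 st.py; python3 lo.py
```

```text
11.65 U [151.6  22.  138.6] F [0.01 0.38 0.81] 0.03323250254731018 [[1.0, 0.0, -0.001], [0.0, -1.0, -0.001], [-0.001, 0.001, -1.0]]
scene bar? 46 [[130.7, -23.2, 136.3], [157.0, 24.5, 142.7], [164.6, 29.1, 154.5]]
side red 46 [[122.1, -15.3, 201.9], [126.2, -5.9, 207.9], [130.1, 9.4, 209.8]]
side bar? 80 [[130.3, -27.0, 133.5], [144.9, 12.7, 139.5], [163.0, 21.8, 154.5]]
wrist bar? 636 [[134.4, -24.2, 135.4], [146.0, -13.8, 139.8], [162.0, 29.5, 154.5]]
```

Emit:
apply_moves(moves=[{"x": 0,"y": 0,"z": 0.001,"yaw": 0},{"x": 0,"y": 0,"z": 0,"yaw": 0}])

```text
t: 12.0
tool_pos: [632.7, 0.0, 138.1]
eef_rot: [[0.869, -0.495, -0.0], [-0.495, -0.869, -0.0], [-0.0, 0.0, -1.0]]
force: [-0.4, -0.0, 0.1]
grip_width: -0.0
finger_force: 0.3
```

```bash
python3 st.py; python3 - <<'E'
from h import *
q=get('wrist'); P=U(pts(q)); x,y,z=P[...,0],P[...,1],P[...,2]
for lab,m0 in (('mid',abs(y-1)<6),('end',(y<-8)&(y>-22))):
  for a in range(130,162,2):
    m=m0&(x>=a)&(x<a+2)&(z>120)&(z<160)&(q['depth']>0)
    if m.sum()>3: print(lab,a,m.sum(),np.percentile(z[m],[5,50,95]).round(1))
q=get('side'); g=proj(q,W([145,0,140]))[0].astype(int)
a=cv2.resize(q['image'][g[1]-30:g[1]+20,g[0]-30:g[0]+30],(480,400),interpolation=cv2.INTER_CUBIC); cv2.imwrite('pics/j.png',a)
E
```

```text
12.0 U [151.7  22.1 138.1] F [-0.33 -0.23  0.14] -0.0403750498475578 [[1.0, 0.0, -0.0], [0.0, -1.0, -0.0], [-0.0, 0.0, -1.0]]
mid 134 12 [145.7 145.9 146.5]
mid 136 25 [146.6 147.6 148. ]
mid 138 76 [146.2 147.8 149.3]
mid 140 95 [145.1 146.  147.9]
mid 142 221 [127.9 142.9 146.2]
mid 144 253 [127.6 137.4 141. ]
mid 146 146 [127.2 133.6 136.9]
mid 148 82 [126.6 127.8 128.6]
mid 150 80 [126.6 127.5 128.6]
mid 152 112 [124.9 126.5 128.4]
mid 154 119 [122.4 125.1 126.3]
mid 156 63 [120.9 122.5 124.6]
end 130 76 [126.9 127.9 129.1]
end 132 67 [127.1 128.1 128.9]
end 134 100 [127.  127.9 140.4]
end 136 85 [126.7 127.9 140.2]
end 138 18 [136.6 138.3 140. ]
end 140 18 [136.5 137.8 139.2]
end 142 118 [126.2 135.5 137.3]
end 144 191 [126.4 135.8 137.5]
end 146 188 [125.8 127.8 136.7]
end 148 89 [125.7 126.6 127.5]
end 150 86 [125.4 126.4 127.1]
end 152 107 [124.8 126.1 127.4]
end 154 140 [122.6 124.8 126.1]
end 156 75 [120.1 122.1 124.2]
```

View pics/j.png

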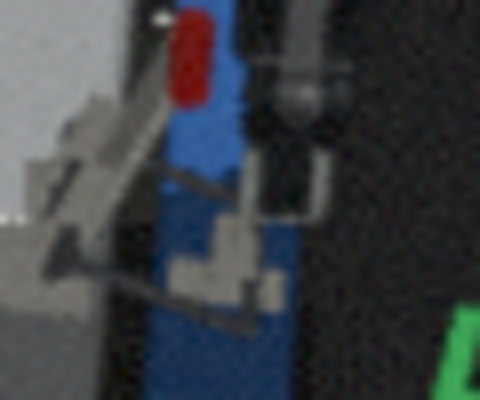

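Emit:
apply_moves(moves=[{"x": 0,"y": 0,"z": -0.02,"yaw": 0},{"x": 0,"y": 0,"z": -0.04,"yaw": 0},{"x": 0,"y": 0,"z": -0.03,"yaw": 0},{"x": 0.002,"y": 0.021,"z": 0,"yaw": 0},{"x": 0,"y": 0,"z": 0,"yaw": 0},{"x": 0,"y": 0,"z": 0.02,"yaw": 0},{"x": 0,"y": 0,"z": 0.014,"yaw": 0},{"x": 0,"y": 0,"z": 0,"yaw": 0}])

```text
t: 12.9
tool_pos: [622.0, -18.1, 190.6]
eef_rot: [[0.869, -0.495, -0.007], [-0.495, -0.869, 0.001], [-0.007, 0.003, -1.0]]
force: [-0.8, 0.4, 0.3]
grip_width: -0.3
finger_force: 0.0
```

```bash
python3 st.py;  python3 lo.py
```

```text
12.9 U [151.3   1.  190.6] F [-0.84 -0.07  0.35] -0.27509394757967065 [[1.0, 0.0, -0.007], [0.0, -1.0, -0.003], [-0.007, 0.003, -1.0]]
scene red 39 [[122.3, -4.4, 200.7], [129.0, 9.1, 209.1], [133.1, 14.3, 211.6]]
scene bar? 47 [[130.4, -24.1, 135.1], [142.1, 14.1, 138.6], [150.3, 26.3, 145.8]]
side red 47 [[122.1, -16.5, 201.6], [126.1, -7.7, 207.7], [130.0, 9.8, 210.0]]
side bar? 45 [[130.2, -27.1, 132.8], [143.0, -11.8, 136.7], [147.6, 23.3, 143.2]]
wrist red 46 [[122.1, 0.0, 209.0], [123.9, 1.7, 210.2], [147.6, 3.4, 238.3]]
wrist bar? 351 [[131.1, -24.4, 135.0], [144.4, -17.7, 137.1], [146.6, 24.2, 142.9]]
```

Emit:
apply_moves(moves=[{"x": -0.004,"y": 0,"z": 0,"yaw": 0},{"x": -0.003,"y": 0,"z": 0,"yaw": 0},{"x": -0.003,"y": 0,"z": 0,"yaw": 0},{"x": -0.003,"y": 0,"z": 0,"yaw": 0},{"x": -0.003,"y": 0,"z": 0,"yaw": 0},{"x": -0.003,"y": 0,"z": 0,"yaw": 0},{"x": -0.003,"y": 0,"z": 0,"yaw": 0},{"x": -0.003,"y": 0,"z": 0,"yaw": 0}])

```text
t: 13.85
tool_pos: [605.1, -8.5, 196.6]
eef_rot: [[0.868, -0.496, 0.008], [-0.496, -0.868, -0.002], [0.008, -0.002, -1.0]]
force: [4.3, -3.2, 3.2]
grip_width: -0.3
finger_force: 2.5
```

```bash
python3 st.py;  python3 lo.py
```

```text
13.85 U [131.9   1.  196.6] F [ 5.25 -0.63  3.18] -0.2868992195390433 [[1.0, -0.001, 0.008], [-0.001, -1.0, 0.002], [0.008, -0.002, -1.0]]
scene red 26 [[114.0, 1.4, 205.8], [117.9, 11.5, 213.4], [124.0, 15.0, 216.5]]
scene bar? 40 [[130.8, -23.5, 136.0], [142.4, 17.4, 139.3], [148.3, 27.0, 144.6]]
side red 51 [[111.9, -15.3, 206.0], [116.2, -7.7, 212.5], [120.0, 11.0, 216.0]]
side bar? 49 [[130.2, -27.6, 133.4], [142.4, -12.0, 136.6], [146.5, 24.6, 143.7]]
wrist bar? 451 [[130.6, -24.2, 135.9], [141.8, 10.3, 137.9], [144.7, 25.6, 142.9]]
```

Emit:
apply_moves(moves=[{"x": -0.004,"y": 0,"z": 0.001,"yaw": 0},{"x": -0.004,"y": 0,"z": 0.001,"yaw": 0},{"x": -0.004,"y": 0,"z": 0,"yaw": 0},{"x": -0.004,"y": 0,"z": 0,"yaw": 0},{"x": -0.004,"y": 0,"z": 0,"yaw": 0},{"x": -0.004,"y": 0,"z": 0,"yaw": 0},{"x": -0.003,"y": 0,"z": 0,"yaw": 0}])

```text
t: 14.7
tool_pos: [578.4, 6.7, 192.1]
eef_rot: [[0.869, -0.495, -0.001], [-0.495, -0.869, -0.0], [-0.001, 0.0, -1.0]]
force: [4.0, -3.0, 1.5]
grip_width: -0.1
finger_force: 2.0
```

```bash
python3 st.py;  python3 lo.py
```

```text
14.7 U [101.2   1.  192.1] F [ 4.93 -0.65  1.47] -0.10606442691140826 [[1.0, 0.0, -0.001], [0.0, -1.0, -0.0], [-0.001, 0.0, -1.0]]
scene red 22 [[82.7, 6.0, 210.1], [88.5, 12.2, 216.0], [92.3, 15.0, 219.0]]
scene bar? 32 [[131.3, -21.8, 134.2], [140.3, 10.7, 140.5], [143.8, 26.2, 144.3]]
side red 37 [[82.0, -15.1, 207.9], [85.1, -9.5, 214.8], [89.9, 8.3, 216.8]]
side bar? 40 [[130.3, -27.0, 134.6], [138.5, -10.2, 137.7], [142.2, 23.8, 142.6]]
wrist bar? 427 [[130.4, -24.0, 136.9], [138.1, 10.9, 138.6], [140.4, 25.2, 141.8]]
```

Emit:
apply_moves(moves=[{"x": -0.004,"y": 0,"z": 0,"yaw": 0},{"x": -0.004,"y": 0,"z": 0.001,"yaw": 0},{"x": -0.004,"y": 0,"z": 0.001,"yaw": 0},{"x": -0.004,"y": 0,"z": 0.001,"yaw": 0},{"x": -0.004,"y": 0,"z": 0.002,"yaw": 0},{"x": -0.003,"y": 0,"z": 0.002,"yaw": 0},{"x": -0.003,"y": 0,"z": 0.002,"yaw": 0}])

```text
t: 15.55
tool_pos: [557.0, 19.0, 183.6]
eef_rot: [[0.869, -0.496, 0.002], [-0.496, -0.869, -0.001], [0.002, -0.0, -1.0]]
force: [5.2, -2.8, 1.3]
grip_width: 0.0
finger_force: 2.4
```

```bash
python3 st.py;  python3 lo.py
```

```text
15.55 U [ 76.5   1.1 183.6] F [5.94 0.13 1.28] 0.03206503087850322 [[1.0, -0.0, 0.002], [-0.0, -1.0, 0.0], [0.002, -0.0, -1.0]]
scene red 31 [[52.2, 2.2, 196.1], [59.2, 11.1, 202.9], [62.8, 15.7, 207.4]]
scene bar? 30 [[130.9, -23.4, 134.9], [138.1, 14.6, 141.0], [141.6, 26.4, 143.5]]
side red 43 [[51.2, -14.6, 194.3], [55.1, -6.5, 201.2], [58.5, 7.5, 203.5]]
side bar? 34 [[130.1, -26.3, 134.0], [136.3, -9.8, 138.3], [139.0, 22.1, 142.5]]
wrist bar? 431 [[130.3, -24.4, 137.8], [135.2, 9.6, 139.3], [136.9, 25.6, 141.3]]
```

Emit:
apply_moves(moves=[{"x": -0.003,"y": 0,"z": 0.002,"yaw": 0},{"x": -0.003,"y": 0,"z": 0.002,"yaw": 0},{"x": -0.003,"y": 0,"z": 0.003,"yaw": 0},{"x": -0.002,"y": 0,"z": 0.003,"yaw": 0},{"x": -0.001,"y": 0,"z": 0,"yaw": 0},{"x": 0,"y": 0,"z": 0,"yaw": 0}])

```text
t: 16.3
tool_pos: [545.0, 26.0, 172.9]
eef_rot: [[0.869, -0.495, -0.002], [-0.495, -0.869, 0.001], [-0.002, 0.0, -1.0]]
force: [2.3, -1.6, 1.7]
grip_width: 0.1
finger_force: 1.1
```

```bash
python3 st.py;  python3 lo.py
```

```text
16.3 U [ 62.7   1.2 172.9] F [ 2.76 -0.23  1.67] 0.07805882818537149 [[1.0, 0.001, -0.002], [0.001, -1.0, -0.0], [-0.002, 0.0, -1.0]]
scene red 34 [[35.1, -3.5, 178.4], [41.1, 7.5, 185.4], [45.3, 13.1, 188.3]]
scene bar? 26 [[130.9, -22.7, 138.2], [136.7, 14.5, 140.5], [139.9, 26.5, 142.7]]
side red 39 [[36.3, -14.9, 180.3], [39.5, -7.2, 184.8], [43.2, 7.3, 187.9]]
side bar? 36 [[130.1, -26.0, 134.6], [134.5, -10.7, 138.5], [138.0, 24.0, 145.4]]
wrist bar? 290 [[130.4, -24.5, 137.7], [134.0, -16.0, 139.4], [136.0, 16.2, 140.9]]
```

Emit:
apply_moves(moves=[{"x": 0.004,"y": 0,"z": -0.015,"yaw": 0},{"x": 0,"y": 0,"z": -0.015,"yaw": 0},{"x": -0.02,"y": 0,"z": 0,"yaw": 0},{"x": -0.012,"y": 0,"z": 0,"yaw": 0},{"x": 0,"y": 0,"z": 0.008,"yaw": 0},{"x": 0,"y": 0,"z": 0,"yaw": 0}])

```text
t: 17.05
tool_pos: [520.1, 39.7, 193.4]
eef_rot: [[0.869, -0.494, -0.004], [-0.494, -0.869, -0.0], [-0.003, 0.002, -1.0]]
force: [0.2, -0.3, 0.3]
grip_width: -0.4
finger_force: 0.0
```

```bash
python3 st.py
```

```text
17.05 U [ 34.2   0.7 193.4] F [ 0.33 -0.19  0.29] -0.4138929054632872 [[1.0, 0.001, -0.003], [0.001, -1.0, -0.002], [-0.003, 0.002, -1.0]]
```

Emit:
apply_moves(moves=[{"x": 0,"y": 0,"z": 0.003,"yaw": 0},{"x": 0,"y": 0,"z": 0.003,"yaw": 0},{"x": 0,"y": 0,"z": 0.003,"yaw": 0},{"x": 0,"y": 0,"z": 0.002,"yaw": 0},{"x": 0,"y": 0,"z": 0.002,"yaw": 0},{"x": 0,"y": 0,"z": 0.002,"yaw": 0},{"x": 0,"y": 0,"z": 0.002,"yaw": 0}])

```text
t: 17.75
tool_pos: [521.7, 39.6, 178.3]
eef_rot: [[0.869, -0.495, 0.0], [-0.495, -0.869, 0.001], [-0.0, -0.001, -1.0]]
force: [-2.0, 1.4, 4.3]
grip_width: -0.3
finger_force: 1.9
```

```bash
python3 st.py
```

```text
17.75 U [ 35.7   1.5 178.3] F [-2.46  0.2   4.33] -0.2650149764441043 [[1.0, 0.001, -0.0], [0.001, -1.0, 0.001], [-0.0, -0.001, -1.0]]
```

Emit:
apply_moves(moves=[{"x": -0.001,"y": 0,"z": 0.002,"yaw": 0},{"x": 0,"y": 0,"z": 0.002,"yaw": 0},{"x": 0,"y": 0,"z": 0.001,"yaw": 0},{"x": 0,"y": 0,"z": 0.001,"yaw": 0},{"x": 0,"y": 0,"z": 0.001,"yaw": 0}])

```text
t: 18.25
tool_pos: [520.9, 39.7, 171.2]
eef_rot: [[0.869, -0.495, 0.0], [-0.495, -0.869, -0.0], [0.0, 0.0, -1.0]]
force: [-1.1, 1.7, 2.8]
grip_width: -0.5
finger_force: 1.3
```

```bash
python3 st.py
```

```text
18.25 U [ 35.    1.1 171.2] F [-1.85  0.94  2.76] -0.5248120157877133 [[1.0, 0.0, 0.0], [0.0, -1.0, -0.0], [0.0, 0.0, -1.0]]
```

Emit:
apply_moves(moves=[{"x": 0,"y": 0,"z": 0.001,"yaw": 0},{"x": 0,"y": 0,"z": 0.001,"yaw": 0},{"x": 0,"y": 0,"z": 0.001,"yaw": 0}])

```text
t: 18.55
tool_pos: [520.8, 39.6, 168.2]
eef_rot: [[0.869, -0.495, 0.0], [-0.495, -0.869, -0.0], [0.0, 0.0, -1.0]]
force: [-2.0, 0.7, 2.4]
grip_width: -0.0
finger_force: 1.1
```

```bash
python3 st.py
```

```text
18.55 U [ 34.9   1.  168.2] F [-2.09 -0.38  2.36] -0.0338180340785642 [[1.0, 0.0, 0.0], [0.0, -1.0, -0.0], [0.0, 0.0, -1.0]]
```

Emit:
apply_moves(moves=[{"x": 0,"y": 0,"z": 0.001,"yaw": 0},{"x": 0,"y": 0,"z": 0.001,"yaw": 0},{"x": 0,"y": 0,"z": 0.001,"yaw": 0}])

```text
t: 18.85
tool_pos: [520.8, 39.5, 165.2]
eef_rot: [[0.869, -0.495, -0.0], [-0.495, -0.869, -0.0], [0.0, 0.0, -1.0]]
force: [-0.9, -0.1, 1.8]
grip_width: -0.0
finger_force: 1.0
```

```bash
python3 st.py
```

```text
18.85 U [ 34.9   1.  165.2] F [-0.76 -0.49  1.77] -0.00045185086807245474 [[1.0, 0.0, 0.0], [0.0, -1.0, -0.0], [0.0, 0.0, -1.0]]
```

Emit:
apply_moves(moves=[{"x": 0,"y": 0,"z": 0.001,"yaw": 0},{"x": 0,"y": 0,"z": 0.001,"yaw": 0},{"x": 0,"y": 0,"z": 0.001,"yaw": 0}])

```text
t: 19.15
tool_pos: [520.8, 39.7, 163.7]
eef_rot: [[0.869, -0.495, 0.0], [-0.495, -0.869, 0.001], [-0.0, -0.001, -1.0]]
force: [-5.3, 1.3, 13.4]
grip_width: -0.0
finger_force: 6.7
```

```bash
python3 st.py
```

```text
19.15 U [ 34.8   1.1 163.7] F [-5.26 -1.53 13.4 ] -0.039173432451093115 [[1.0, 0.0, -0.0], [0.0, -1.0, 0.001], [-0.0, -0.001, -1.0]]
```

Emit:
apply_moves(moves=[{"x": 0,"y": 0,"z": 0.0002,"yaw": 0},{"x": 0,"y": 0,"z": 0,"yaw": 0},{"x": 0,"y": 0,"z": 0,"yaw": 0},{"x": 0,"y": 0,"z": 0,"yaw": 0},{"x": 0,"y": 0,"z": 0,"yaw": 0},{"x": 0,"y": 0,"z": 0,"yaw": 0}])

```text
t: 19.75
tool_pos: [520.8, 39.7, 163.8]
eef_rot: [[0.869, -0.495, 0.0], [-0.495, -0.869, 0.001], [-0.0, -0.001, -1.0]]
force: [-3.7, 1.2, 11.4]
grip_width: -0.0
finger_force: 5.4
```

```bash
python3 st.py
```

```text
19.75 U [ 34.8   1.1 163.8] F [-3.84 -0.78 11.38] -0.04804906832701874 [[1.0, 0.0, -0.0], [0.0, -1.0, 0.001], [-0.0, -0.001, -1.0]]
```

Emit:
apply_moves(moves=[{"x": 0,"y": 0,"z": 0.0005,"yaw": 0},{"x": 0,"y": 0,"z": 0,"yaw": 0},{"x": 0,"y": 0,"z": 0,"yaw": 0},{"x": 0,"y": 0,"z": 0,"yaw": 0}])

```text
t: 20.15
tool_pos: [520.8, 39.7, 163.7]
eef_rot: [[0.869, -0.495, 0.001], [-0.495, -0.869, 0.001], [0.0, -0.001, -1.0]]
force: [-5.4, 2.1, 13.0]
grip_width: -0.2
finger_force: 6.4
```

Emit:
apply_moves(moves=[{"x": 0,"y": 0,"z": -0.002,"yaw": 0},{"x": 0,"y": 0,"z": -0.005,"yaw": 0},{"x": 0,"y": 0,"z": -0.03,"yaw": 0},{"x": 0,"y": 0,"z": -0.04,"yaw": 0},{"x": 0,"y": 0,"z": -0.03,"yaw": 0},{"x": 0.03,"y": 0,"z": 0,"yaw": 0},{"x": 0,"y": 0,"z": 0,"yaw": 0}])

```text
t: 20.85
tool_pos: [549.8, 21.8, 269.4]
eef_rot: [[0.867, -0.498, 0.005], [-0.498, -0.867, -0.003], [0.006, 0.001, -1.0]]
force: [-0.1, -0.4, -0.1]
grip_width: 0.0
finger_force: 0.0
```

```bash
python3 st.py; python3 lo.py; python3 - <<'E'
from h import *
q=get('wrist'); P=U(pts(q)); x,y,z=P[...,0],P[...,1],P[...,2]
for lab,m0 in (('mid',abs(y-1)<6),('end',(abs(y-1)>9)&(abs(y-1)<21))):
  for a in range(116,152,2):
    m=m0&(x>=a)&(x<a+2)&(z>120)&(z<160)&(q['depth']>0)
    if m.sum()>3: print(lab,a,m.sum(),np.percentile(z[m],[5,50,95]).round(1))
E
```

```text
20.85 U [ 68.9  -0.  269.4] F [ 0.08 -0.42 -0.11] 0.0053105589088205014 [[1.0, -0.003, 0.006], [-0.003, -1.0, -0.001], [0.006, 0.001, -1.0]]
scene red 40 [[27.5, -13.3, 157.5], [32.8, 3.0, 162.8], [36.6, 14.9, 165.8]]
scene bar? 24 [[131.0, -23.3, 138.2], [137.0, 12.7, 139.9], [139.5, 27.7, 142.5]]
side red 43 [[26.1, -14.2, 155.5], [30.5, -4.8, 161.7], [33.9, 10.6, 165.5]]
side bar? 31 [[130.1, -27.2, 134.3], [134.6, -9.8, 138.5], [137.4, 22.7, 140.4]]
wrist red 307 [[25.3, -11.7, 158.8], [29.8, 0.2, 162.7], [32.9, 12.8, 164.4]]
wrist bar? 182 [[130.7, -23.8, 138.1], [133.9, 9.0, 139.5], [135.5, 25.0, 140.9]]
mid 116 42 [129.9 130.8 131.4]
mid 118 28 [129.9 130.9 132.1]
mid 120 37 [129.2 130.7 132.1]
mid 122 19 [131.7 147.3 148.1]
mid 124 30 [146.7 148.1 148.8]
mid 126 45 [148.6 149.8 151.1]
mid 128 30 [148.4 149.7 151.5]
mid 130 45 [146.9 148.  149.1]
mid 132 45 [142.6 144.1 148.4]
mid 134 30 [140.1 141.6 143.3]
mid 136 43 [129.4 131.1 139.1]
mid 138 34 [129.6 130.6 131.5]
mid 140 35 [130.  130.6 131.8]
mid 142 30 [129.7 130.5 131.7]
mid 144 40 [128.1 128.9 130.2]
mid 146 28 [126.  127.2 128.9]
end 116 72 [128.3 129.4 130.5]
end 118 56 [128.3 129.4 131.3]
end 120 84 [128.3 129.5 130.8]
end 122 61 [128.2 129.5 130.9]
end 124 60 [128.4 129.4 131.5]
end 126 85 [128.1 129.4 130.6]
end 128 58 [127.8 129.5 131.6]
end 130 58 [128.4 129.4 130.8]
end 132 87 [137.8 139.1 140.5]
end 134 58 [138.5 139.6 140.9]
end 136 85 [128.4 129.8 139.2]
end 138 73 [128.3 129.4 130.5]
end 140 72 [128.2 129.2 130.3]
end 142 66 [128.1 129.4 130.7]
end 144 79 [127.4 128.6 129.7]
end 146 58 [125.9 127.5 129.1]
```

```bash
python3 -c "
from bench import hand_in
print(hand_in())"
```

```text
the job is handed in; nothing more can be done
None
```

I handed the job in at about 21 s. The door is drawn shut and the bail is hooked under the keeper's nose. The lever was pressed onto its buffer with about 11–13 N and released. The hand-in gave no verdict. The strongest push I read was about 15 N, and the gripper brushed the raised lever at about 11 N with no visible shift. I did not re-measure the bystanders at the end.

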